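# Lock the jeweller's stock chest

### The job

Lock the wooden stock chest: first swing its open steel hasp down over the staple until it lies against the chest's front. Then take the locking pin with the wide round collar out of the wooden bench block, push it down through the staple's loop until its collar rests on the loop, and let go.

Things in the scene. Friction and masses are not known exactly. Their poses are not given: they have to be found in the camera images.
- hasp (a joint): Angle of the flat steel hasp (60 wide, 84 long, 4 mm thick, with a 40 mm wide slot that passes over the staple), hinged at the top of the wooden chest's front. 0 = closed, hanging down against the front, where it stops by itself; 1.57 = level, straight out; more = pointing up. Starts at 1.5 to 2.2. Stays where it is left; about 2 N on its tab moves it. The chest (140 x 220 x 120 mm high) is fixed.
- hasp_tab (a point): Centre of the hasp's side tab (45 wide, 33 long, 4 mm thick; turns with the hasp): push it with closed fingertips, down from above, then in towards the chest. It lies 41 mm from the hinge line and 52 mm to the staple's +y side, so fingers on it pass beside the staple. With the hasp closed, its x points into the chest, z up.
- staple (a point): Middle of the level U-shaped loop of 8 mm steel bar on the chest's front, at the bars' top, 79 mm above the bench. z up, x square into the chest, y along its front. Opening: y +-12 mm, x -18 to +24 mm (bars' outside: y +-20). Front face at x +32 mm, lid top at z +41, hasp's hinge line (along y) at x +26, z +36. Hold the pin by its two y sides here: only 15 mm is free towards the chest.
- pin_grip (a point): Centre of the locking pin's upright round grip (18 mm thick, 48 long); z is its axis, up. Below it the only wide round collar (30 mm, underside 28 mm below this point), then a shank 10 mm thick, 45 long. Stands in one of 3 holes, 70 mm apart, of a fixed wooden block (64 x 210 x 55 mm high); a square punch and a tapered mandrel, 55 mm tall at most above the block, stand in the others. 60 to 130 g.
Not all that is in view belongs to the job. Leave any yellow look-alike of the part that bears pin_grip alone.

How it is judged:
On the way, in this order (a step that is already met when the one before it is completed fails the run):
1. the hasp is swung down against the chest's front, the pin not yet at the staple (value of joint hasp below 0.2 rad and horizontal distance between pin_grip and staple above 0.04 m), for 0.2 s.
2. the locking pin is down through the staple's loop with the hasp closed (value of joint hasp below 0.2 rad and horizontal distance between pin_grip and staple below 0.02 m and z of pin_grip in the frame of staple between 0.02 and 0.036 m and angle between pin_grip's own z axis and vertical below 0.25 rad), for 0.2 s.
At the end, for the whole second after the job is handed in: The hasp is within 0.2 rad of closed, and the locking pin stands in the staple's loop: its grip centre within 20 mm (horizontally) of the loop's middle and 20 to 36 mm above the top of the bars (28 mm when the collar rests on them), leaning less than 0.25 rad (all of step 2); the robot touches nothing.
It also fails if it takes over 56 s, if anything falls off the work surface, if the arm or the gripper's body presses on something with over 40 N, if the wrist force passes 120 N, or if a joint passes its speed limit or range.

### The arm

A 6-joint arm with a two-finger parallel gripper is mounted at the origin on the work surface. World frame = base frame: x ahead of the robot, y to its left, z up, the work surface at z = 0. Lengths are in m, angles in rad, forces in N, time in s.
With the tool pointing down it reaches from about 0.375 to 0.9 m from the base axis. Payload 3.1 kg.
Tool frame: the origin (TCP) lies midway between the tips of the shut fingers; the grasp point (between the pads) lies 19 mm behind it; x points along the fingers, z is the direction in which the jaws open and shut, and the axes are right-handed (so a half turn about x gives the same grasp; the last joint's range is limited). The gripper opens to 85 mm and grips with 20 to 120 N. Pads are 22 mm wide; open, the fingers measure 114 mm over their backs; the gripper's body (76 mm by 85 mm) begins 54 mm behind the grasp point. The pads swing forward as they close: fully open they stand 13 mm farther back than shut.
Start: joints at [-0.178, 0.527, 1.433, -0, 1.181, -0.178], TCP at [0.625, 0, 0.231] pointing down, gripper open.
Joint ranges: [-3.08, 3.08], [-0.75, 2.2], [0.22, 2.44], [-1.43, 4.57], [0, 2.65], [-2.85, 2.85]. Speed limits (rad/s): [2.79, 2.79, 3.14, 3.14, 3.14, 3.14].

### API

Orientations are given as a unit quaternion [x, y, z, w].
In Python, from station import status, snapshot, camera_params, ticket gives the robot as it stands.
- The arm moves only by the tool arm_command, never from a script. Its argument "series" is a list that holds one entry, the list of rows, each a list of 4 numbers: the shift along the tool's x, y, z in mm, then the turn about the tool's x in rad. A call has 1 to 10 rows; each row shifts and turns the commanded pose from where the row before left it, along the tool's axes as they then stand; what a row does not reach is not made up. A row lasts 1/10 s, in which the tool goes at most 50 mm and 8.59 degrees, less where a joint would pass 70% of its speed; a pose out of reach is approached as far as the arm can. A call is refused whole if a number of a shift passes 50 or a number of a turn 0.15, either way. A call with a gripper value outside its range is refused whole. "jaw" is the opening in per cent of the stroke, from 0 (shut) to 100 (fully open), set as the call begins (left out, the last holds). The fingers move at their own pace and stop on an object; "force" is the grip in N (left out, the last holds). Time passes only in rows, so rows that do not move let the fingers close. It gives the time, the measured TCP pose, the force and the opening at its end, in the units of the state.
- status.sense(): the state, without advancing time (a new reading comes with each control period).
- snapshot(name): name is "scene" or "side" or "wrist"; returns the picture (384x512x3 uint8, red, green, blue); there is no depth.
- camera_params(name): a dict with "fovy" (degrees; the focal length in pixels is half the picture's height over the tangent of half this angle, whatever the lens; pixels are square), "cx", "cy" (the principal point, pixels), "extrinsics" (4x4, takes a point from camera to world coordinates); the wrist camera has in their place "mount" (4x4, takes a point from camera to tool coordinates, whose origin is the TCP and whose axes are the tool frame's). Camera axes: x right, y down, z forward; pixel columns grow to the right and rows downward; lengths in m; the calibration is good to about 2 mm. A picture is of the moment at which its call begins: read the wrist's pose just before it. camera_params takes no time and is no camera call.
- ticket.sign_off(): hands the job in, once; it reports no verdict.
The state is a dict: "t": time; "q": joint angles; "qd": joint speeds; "tau": joint torques, N m; "tcp_pos": TCP position; "tool_rot": TCP orientation; "force": force on the tool from outside, world axes, zero at the start; "ft_torque": the same for the moment, N m; "finger_gap": opening from 0.0 (shut) to 1.0 (fully open).
Only numpy, scipy, OpenCV 4.12 (cv2) and the standard library are available. Lean on these libraries where they do the work, as an engineer would, in place of code of your own. Each camera call takes 0.05 s, during which the arm holds its last target. There are 200 camera calls.

## Working session

There is one attempt and no reset: what is moved stays moved. The work goes in short steps, Python scripts to look and compute and a tool call to move; the robot and the scene stay as the last step left them, time stands still between calls to the robot, and variables do not carry over. Pictures are saved under pics/ and viewed, about 8 in all and at most 12, crops included, and the job is handed in when it is done.

Besides the shell and the picture viewer there is one more tool, called after "Emit:" as a command line: name --argument value ..., lists and objects as JSON in quotes. arm_command: Moves the arm, as the interface text tells. Its arguments: {"type":"object","properties":{"series":{"type":"array"},"jaw":{"type":"number"},"force":{"type":"number"}},"required":["series"]}

```bash
ls; mkdir -p pics; cat > h.py <<'E'
import numpy as np, cv2
from station import status, snapshot, camera_params, ticket
from scipy.spatial.transform import Rotation as R
def cam(n):
    p=camera_params(n); 
    if 'extrinsics' in p: T=np.array(p['extrinsics'])
    else:
        s=status.sense(); W=np.eye(4); W[:3,:3]=R.from_quat(s['tool_rot']).as_matrix(); W[:3,3]=s['tcp_pos']; T=W@np.array(p['mount'])
    return T,192/np.tan(np.radians(p['fovy'])/2),p['cx'],p['cy']
def ray(c,u,v):
    T,f,cx,cy=c; d=T[:3,:3]@np.array([(u-cx)/f,(v-cy)/f,1]); return T[:3,3],d/np.linalg.norm(d)
def onz(c,u,v,z):
    o,d=ray(c,u,v); return o+d*(z-o[2])/d[2]
def tri(c1,p1,c2,p2):
    o,d=ray(c1,*p1);o2,d2=ray(c2,*p2)
    A=np.stack([d,-d2],1); t=np.linalg.lstsq(A,o2-o,rcond=None)[0]
    a,b=o+d*t[0],o2+d2*t[1]; return (a+b)/2,np.linalg.norm(a-b)
def proj(c,P):
    T,f,cx,cy=c; q=T[:3,:3].T@(np.array(P)-T[:3,3]); return q[0]/q[2]*f+cx,q[1]/q[2]*f+cy
def shot(n,f=None):
    c=cam(n); im=snapshot(n); 
    if f: cv2.imwrite('pics/'+f,im[:,:,::-1])
    return c,im
E
python3 - <<'E'
from h import *
s=status.sense(); print(s['t'],s['tool_rot'],R.from_quat(s['tool_rot']).as_matrix().round(2))
a=[]
for n in('scene','side','wrist'):
    c,im=shot(n,n+'0.png'); a.append(im); print(n,c[0].round(3).tolist(),c[1:],)
cv2.imwrite('pics/all0.png',cv2.resize(np.vstack([np.hstack(a[:2]),np.hstack([a[2],a[2]*0])]),(800,600),interpolation=cv2.INTER_AREA)[:,:,::-1])
E
```

```text
pics
0.0 [1.39686259e-04 7.07874171e-01 1.45322817e-04 7.06338528e-01] [[-0. -0.  1.]
 [ 0.  1.  0.]
 [-1.  0. -0.]]
scene [[-0.446, 0.629, -0.637, 0.984], [0.895, 0.319, -0.312, 0.165], [0.007, -0.709, -0.705, 0.606], [0.0, 0.0, 0.0, 1.0]] (np.float64(393.2388781810642), 255.0559146882422, 187.51929220957874)
side [[-0.997, -0.036, 0.065, 0.469], [-0.074, 0.453, -0.889, 0.606], [0.003, -0.891, -0.454, 0.455], [0.0, 0.0, 0.0, 1.0]] (np.float64(486.6912851699412), 256.0214080446041, 197.1579164400722)
wrist [[1.0, 0.0, -0.003, 0.625], [-0.0, -0.953, -0.303, 0.077], [-0.003, 0.303, -0.953, 0.374], [0.0, 0.0, 0.0, 1.0]] (np.float64(282.7778319728409), 257.5940568756113, 195.89367318109004)
```

View pics/all0.png

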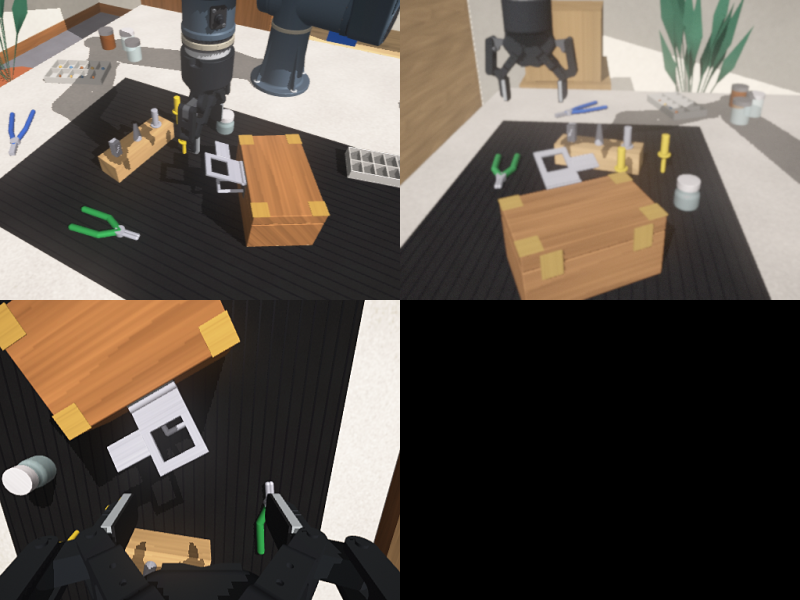

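The first composite shows the chest (scene ~360,240), its open hasp (~285,205), and the block with three tools (~175,180). Next come enlarged crops of the tools and the hasp.

```bash
python3 - <<'E'
import cv2,numpy as np
s=cv2.imread('pics/scene0.png');d=cv2.imread('pics/side0.png')
a=cv2.resize(s[120:240,115:275],(800,600)[:2],interpolation=cv2.INTER_CUBIC)
a=cv2.resize(s[120:240,115:275],(400,300),interpolation=cv2.INTER_CUBIC)
b=cv2.resize(d[140:260,160:320],(400,300),interpolation=cv2.INTER_CUBIC)
c=cv2.resize(s[160:265,250:390],(400,300),interpolation=cv2.INTER_CUBIC)
e=cv2.resize(cv2.imread('pics/wrist0.png')[0:225,0:300],(400,300),interpolation=cv2.INTER_CUBIC)
cv2.imwrite('pics/c1.png',np.vstack([np.hstack([a,b]),np.hstack([c,e])]))
E
```

```text
(no output)
```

View pics/c1.png

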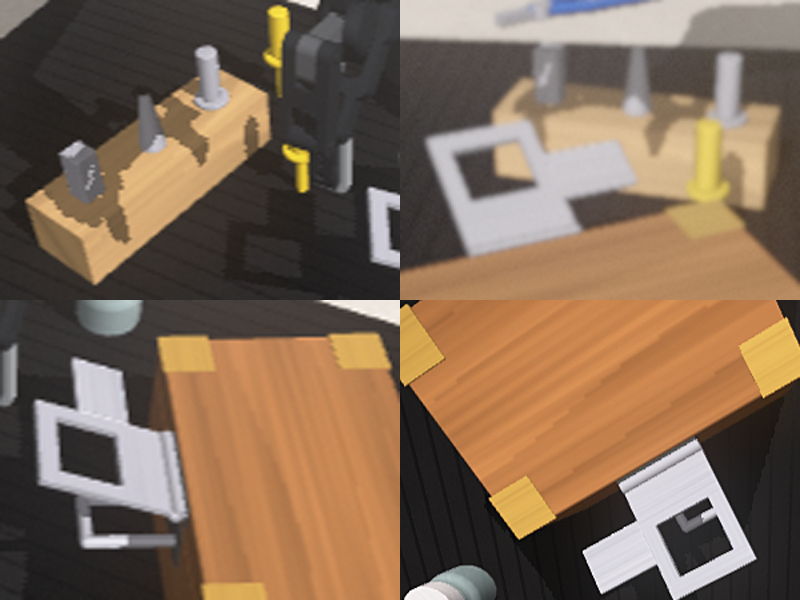

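Candidates (scene pixels): square punch at (148,190), tapered mandrel at (176,170), and a round grey grip with a wide collar at (198,150). Yellow collared look-alikes stand at ~(226,140) and (235,188) and stay untouched. The one at (198,150) fits: it is grey, round and has a wide collar; the crop confirms this.

```bash
python3 - <<'E'
from h import *
S,D,W=cam('scene'),cam('side'),cam('wrist')
print('top',tri(S,(197.8,139.5),D,(291.5,162)))
print('collar',tri(S,(199.4,160.5),D,(290.5,187.5)))
print('mandrel tip',tri(S,(173,158),D,(255,159)), 'punch top',tri(S,(147,180),D,(219.5,158)))
l,r=onz(W,90,178.5,.12),onz(W,307,54,.12); print('corners',l,r,np.linalg.norm(l-r))
a,b=onz(W,166.5,142.5,.117),onz(W,226.5,108.8,.117);print('hinge',a,b,np.linalg.norm(a-b),'edge mid',(l+r)/2)
e=(r-l)/np.linalg.norm(r-l); x=np.array([-e[1],e[0],0]); y=-e; h=(a+b)/2
print('x',x,'y',y)
st=h-.026*x; st[2]=.079
print('staple',st, 'from edge', (l+r)/2-.032*x)
for n,c in(('S',S),('W',W)):
  print(n,[np.round(proj(c,st+p[0]*x+p[1]*y+np.array([0,0,p[2]])),0).tolist() for p in[(-.022,.016,0),(-.022,-.016,0),(.03,-.016,0)]])
# hasp tab: solve angle from side/wrist
# tab outer edge mid: wrist crop e, side crop
for nm,w,d in(('tabfar',((593-400)*.75,(572-300)*.75),(160+(628-400)*.4,140+164*.4)),('haspfarL',((675-400)*.75,(598-300)*.75),(160+(427-400)*.4,140+140*.4))):
  P,g=tri(W,w,D,d); q=P-st; print(nm,P,g,'local',q@x,q@y,q[2])
  q=P-(h+[0,0,-.002]); print('ang',np.arctan2(-(q@x),-(q[2])))
E
```

```text
top (array([ 0.46387592, -0.22060246,  0.10835434]), np.float64(0.0008481556349119139))
collar (array([ 0.46476899, -0.22228336,  0.05404795]), np.float64(0.002523751625601748))
mandrel tip (array([ 0.53216702, -0.23436106,  0.10597805]), np.float64(0.0001571493839423503)) punch top (array([ 0.60086169, -0.24531242,  0.10096067]), np.float64(0.00035217264471453977))
corners [0.46967946 0.01310017 0.12      ] [0.66475949 0.1170833  0.12      ] 0.22106267577116315
hinge [0.5427338  0.04566783 0.117     ] [0.59767157 0.07459821 0.117     ] 0.06208965234154799 edge mid [0.56721948 0.06509173 0.12      ]
x [-0.4703785   0.88246477  0.        ] y [-0.88246477 -0.4703785  -0.        ]
staple [0.58243253 0.03718894 0.079     ] from edge [0.58227159 0.03685286 0.12      ]
S [[277.0, 228.0], [279.0, 243.0], [310.0, 242.0]]
W [[215.0, 172.0], [241.0, 158.0], [215.0, 112.0]]
tabfar [ 0.52046101 -0.00929606  0.12716611] 0.0001708386634873722 local -0.011871300651624377 0.07655321676867076 0.0481661093178143
ang 1.8816316478609558
haspfarL [ 6.07706730e-01 -1.26061432e-04  1.58008974e-01] 0.0555950748818566 local -0.044817611616033634 -0.004751421711420312 0.07900897447023177
ang 2.1165810356210337
```

Emit:
arm_command --series '[[[0,0,0,-0.098],[0,0,0,-0.098],[0,0,0,-0.098],[0,0,0,-0.098],[0,0,0,-0.098],[0,13,-24,0],[0,13,-24,0],[0,12,-24,0],[0,0,0,0]]]' --jaw 0 --force 40

```text
t: 1.05
tcp_pos: [0.5392, 0.0004, 0.2307]
tool_rot: [-0.171, 0.688, 0.172, 0.684]
force: [0.5, -0.4, 0.2]
finger_gap: 0.001
```

```bash
cat >> h.py <<'E'
X=np.array([-.47038,.88246,0]);Y=np.array([-.88246,-.47038,0]);ST=np.array([.5824,.0371,.079])
def loc(P):
    q=np.asarray(P)-ST; return np.round([q@X*1e3,q@Y*1e3,q[2]*1e3],1)
def rep():
    s=status.sense(); F=s['force']; M=R.from_quat(s['tool_rot']).as_matrix()
    print('t',round(s['t'],2),'tcp',np.round(s['tcp_pos'],4),'loc',loc(s['tcp_pos']),'toolz.Y',round(M[:,2]@Y,3),round(M[:,2]@X,3),'F',np.round(F,1),'gap',round(s['finger_gap'],3),'q6',round(s['q'][5],2))
E
python3 - <<'E'
from h import *
rep()
S,D=cam('scene'),cam('side')
print(tri(S,(226.6,124),D,(338,174)),tri(S,(234,182),D,(283.6,216)))
shot('wrist','w1.png')
E
```

```text
t 1.05 tcp [5.392e-01 4.000e-04 2.307e-01] loc [-12.1  55.4 151.7] toolz.Y -1.0 0.0 F [ 0.5 -0.4  0.2] gap 0.001 q6 -0.7
(array([ 0.37920195, -0.20148632,  0.09724238]), np.float64(0.0036114475762766963)) (array([ 0.47604686, -0.13251612,  0.04092118]), np.float64(0.005102463015425124))
```

View pics/w1.png

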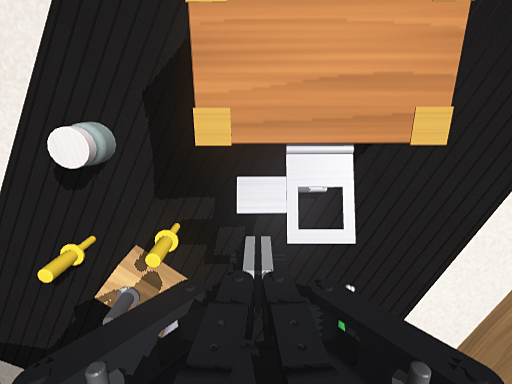

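The fingers stand over the side tab (262,195), the chest is square to the image, and the yellow look-alikes lie aside.

Emit:
arm_command --series '[[[40,-3,3,0],[40,0,0,0],[10,0,0,0],[10,0,0,0],[10,0,0,0],[10,0,0,0],[10,0,0,0],[10,0,0,0]]]'

```text
t: 1.9
tcp_pos: [0.5482, -0.0015, 0.0913]
tool_rot: [-0.172, 0.685, 0.171, 0.687]
force: [-0.1, 0.3, 2.3]
finger_gap: 0.003
```

```bash
python3 -c "
from h import *
rep()"
```

```text
t 1.9 tcp [ 0.5482 -0.0015  0.0913] loc [-18.   48.3  12.3] toolz.Y -1.0 0.0 F [-0.1  0.3  2.3] gap 0.003 q6 -0.7
```

Emit:
arm_command --series '[[[6,0,-2,0],[6,2,-2,0],[5,5,0,0],[0,6,0,0],[0,6,0,0],[0,5,0,0],[0,4,0,0],[0,3,0,0]]]'

```text
t: 2.7
tcp_pos: [0.5294, 0.0243, 0.0744]
tool_rot: [-0.172, 0.686, 0.172, 0.686]
force: [1.9, -4.4, -0.7]
finger_gap: 0.001
```

```bash
python3 -c "
from h import *
rep()"
```

```text
t 2.7 tcp [0.5294 0.0243 0.0744] loc [13.6 52.8 -4.6] toolz.Y -1.0 0.001 F [ 1.9 -4.4 -0.7] gap 0.001 q6 -0.66
```

Emit:
arm_command --series '[[[0,1,0,0],[0,1,0,0],[0,1,0,0],[0,0,0,0]]]'

```text
t: 3.1
tcp_pos: [0.5292, 0.0257, 0.0749]
tool_rot: [-0.172, 0.685, 0.171, 0.687]
force: [1.1, -6.0, 2.1]
finger_gap: -0.003
```

```bash
python3 -c "
from h import *
rep()"
```

```text
t 3.1 tcp [0.5292 0.0257 0.0749] loc [15.  52.3 -4.1] toolz.Y -1.0 0.0 F [ 1.1 -6.   2.1] gap -0.003 q6 -0.65
```

Emit:
arm_command --series '[[[0,1.5,0,0],[0,1.5,0,0],[0,1.5,0,0],[0,0,0,0],[0,0,0,0]]]'

```text
t: 3.6
tcp_pos: [0.5291, 0.0261, 0.075]
tool_rot: [-0.175, 0.684, 0.17, 0.687]
force: [2.2, -19.1, -0.2]
finger_gap: 0.002
```

```bash
python3 -c "
from h import *
rep()"
```

```text
t 3.6 tcp [0.5291 0.0261 0.075 ] loc [15.3 52.2 -4. ] toolz.Y -1.0 0.003 F [  2.2 -19.1  -0.2] gap 0.002 q6 -0.64
```

Emit:
arm_command --series '[[[0,-12,0,0],[0,-18,0,0],[-40,0,0,0],[-45,0,0,0],[-45,0,0,0],[0,-32,-35,0],[0,-32,-35,0],[0,-32,-35,0],[0,-32,-35,0],[0,-29,-34,0]]]'

```text
t: 4.6
tcp_pos: [0.4596, -0.218, 0.2043]
tool_rot: [-0.171, 0.686, 0.172, 0.686]
force: [0.7, 0.5, 0.7]
finger_gap: -0.005
```

Emit:
arm_command --series '[[[0,0,0,0],[0,0,0,0],[0,0,0,0]]]' --jaw 80

```text
t: 4.9
tcp_pos: [0.4603, -0.2153, 0.2041]
tool_rot: [-0.171, 0.686, 0.172, 0.686]
force: [-0.4, 0.2, 0.0]
finger_gap: 0.504
```

```bash
python3 - <<'E'
from h import *
rep()
S,a=shot('scene'); D,d=shot('side'); W,w=shot('wrist')
z=lambda i,y,x:cv2.resize(i[y:y+120,x:x+160],(400,300),interpolation=cv2.INTER_CUBIC)
cv2.imwrite('pics/c2.png',np.vstack([np.hstack([z(a,110,120),z(a,150,250)]),np.hstack([z(d,130,200),cv2.resize(w,(400,300))])])[:,:,::-1])
for P in [(.464,-.2207,.107),(.464,-.2207,.062)]: print(proj(S,P),proj(W,P),proj(D,P))
print('tip hasp closed pred',proj(S,ST+X*.024+np.array([0,0,.036-.084])))
E
```

```text
t 4.9 tcp [ 0.4603 -0.2153  0.2041] loc [-165.3  226.5  125.1] toolz.Y -1.0 0.001 F [-0.4  0.2  0. ] gap 0.504 q6 -1.15
(np.float64(197.80663665667322), np.float64(140.25597225930505)) (np.float64(257.8667089452965), np.float64(203.42423154854006)) (np.float64(291.53206763969615), np.float64(162.4642114653857))
(np.float64(199.82757349324783), np.float64(157.07955933209337)) (np.float64(257.8553467046239), np.float64(189.41542887844605)) (np.float64(290.6667155343527), np.float64(184.61991290354064))
tip hasp closed pred (np.float64(302.3272258674046), np.float64(251.2490956118801))
```

View pics/c2.png

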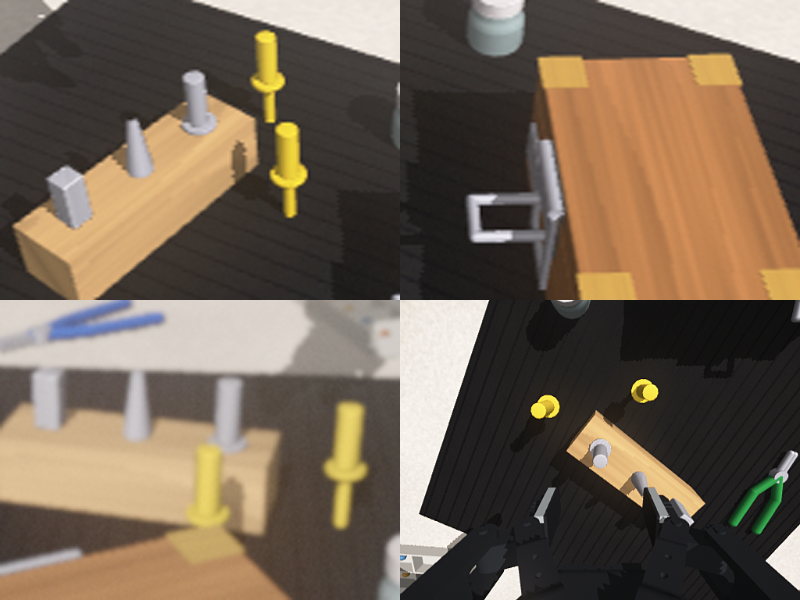

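Tools as before: hasp hangs closed (scene ~468,210 in crop), pin top at wrist pixel (256,205), within 2 px of prediction. Go down to grasp.

Emit:
arm_command --series '[[[20,-4,0,0],[40,-3,0,0],[40,0,0,0],[28,0,0,0],[10,0,0,0],[0,0,0,0]]]'

```text
t: 5.65
tcp_pos: [0.4635, -0.2213, 0.0652]
tool_rot: [-0.171, 0.687, 0.173, 0.685]
force: [0.5, 0.4, 0.7]
finger_gap: 0.798
```

Emit:
arm_command --series '[[[0,0,0,0],[0,0,0,0],[0,0,0,0],[0,0,0,0],[0,0,0,0],[0,0,0,0]]]' --jaw 0 --force 40

```text
t: 6.25
tcp_pos: [0.4644, -0.223, 0.0676]
tool_rot: [-0.172, 0.685, 0.171, 0.687]
force: [-0.6, 1.2, 6.9]
finger_gap: 0.199
```

```bash
python3 - <<'E'
from h import *
rep()
E
```

```text
t 6.25 tcp [ 0.4644 -0.223   0.0676] loc [-174.   226.5  -11.4] toolz.Y -1.0 0.0 F [-0.6  1.2  6.9] gap 0.199 q6 -1.15
```

Emit:
arm_command --series '[[[-10,0,0,0],[-25,0,0,0],[-45,0,0,0],[-45,0,0,0],[0,34,45,0],[0,35,45,0],[0,35,45,0],[0,35,45,0],[0,35,46,0],[0,0,0,0]]]'

```text
t: 7.25
tcp_pos: [0.5685, 0.0108, 0.192]
tool_rot: [-0.173, 0.684, 0.174, 0.686]
force: [1.2, -0.7, -0.7]
finger_gap: 0.201
```

Emit:
arm_command --series '[[[0,0,0,0],[0,0,0,0]]]'

```text
t: 7.45
tcp_pos: [0.5661, 0.0046, 0.1914]
tool_rot: [-0.171, 0.686, 0.171, 0.686]
force: [0.2, -0.4, -0.8]
finger_gap: 0.2
```

```bash
python3 - <<'E'
from h import *
rep(); p=np.array(status.sense()['tcp_pos'])
S,a=shot('scene'); D,d=shot('side'); W,w=shot('wrist')
z=lambda i,y,x,k=1:cv2.resize(i[y:y+int(120*k),x:x+int(160*k)],(400,300),interpolation=cv2.INTER_CUBIC)
cv2.imwrite('pics/c3.png',np.vstack([np.hstack([z(a,60,210,1.2),z(a,160,230,.75)]),np.hstack([z(d,80,120,1.4),z(w,140,180)])])[:,:,::-1])
for n,c in(('S',S),('D',D),('W',W)):
  print(n,'tip,collar pred',[np.round(proj(c,p+[0,0,dz])).tolist() for dz in(-.058,-.013)],'loop outer/inner',[np.round(proj(c,ST+X*x+Y*y),1).tolist() for x,y in((-.026,.02),(-.026,-.02),(-.018,.012),(-.018,-.012),(.024,-.012))])
E
```

```text
t 7.45 tcp [0.5661 0.0046 0.1914] loc [-21.   29.7 112.4] toolz.Y -1.0 -0.0 F [ 0.2 -0.4 -0.8] gap 0.2 q6 -0.68
S tip,collar pred [[279.0, 200.0], [280.0, 180.0]] loop outer/inner [[274.8, 225.8], [276.3, 244.5], [279.7, 229.3], [280.8, 240.5], [305.8, 240.1]]
D tip,collar pred [[218.0, 205.0], [217.0, 176.0]] loop outer/inner [[212.0, 237.7], [185.6, 243.6], [208.6, 241.5], [192.6, 245.1], [201.8, 260.5]]
W tip,collar pred [[258.0, 211.0], [258.0, 237.0]] loop outer/inner [[268.3, 195.7], [310.5, 195.6], [276.9, 187.6], [302.5, 187.5], [304.6, 142.3]]
```

View pics/c3.png

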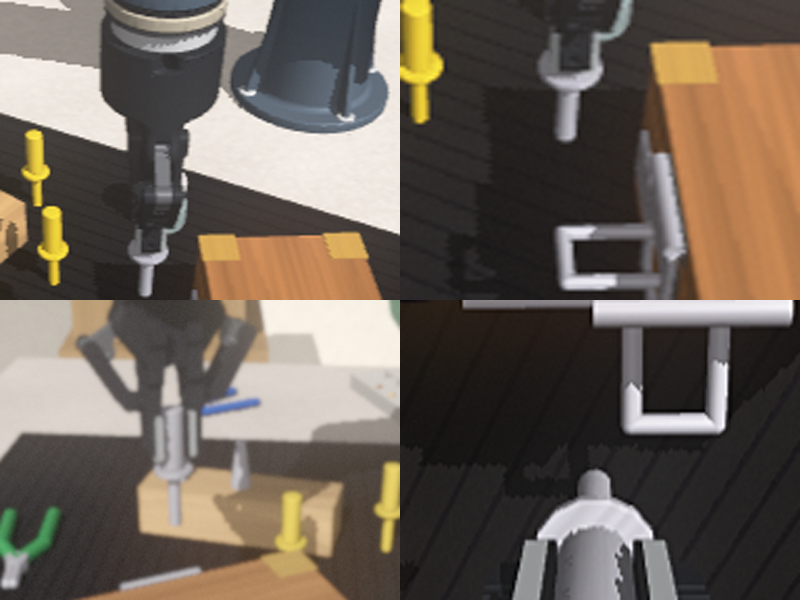

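Wrist view: the loop's outer corners are at (269,193) and (311,193) and the pin tip at (258,210), as predicted within about 2 px. The speed limit cut the transfer short, so I move the rest and descend.

Emit:
arm_command --series '[[[0,11,15,0],[0,11,15,0],[0,0,0,0],[0,0,0,0]]]'

```text
t: 8.0
tcp_pos: [0.5825, 0.0378, 0.1912]
tool_rot: [-0.171, 0.686, 0.171, 0.686]
force: [0.1, 0.1, -0.9]
finger_gap: 0.2
```

```bash
python3 -c "
from h import *
rep()"
```

```text
t 8.0 tcp [0.5825 0.0378 0.1912] loc [  0.6  -0.4 112.2] toolz.Y -1.0 -0.0 F [ 0.1  0.1 -0.9] gap 0.2 q6 -0.62
```

Emit:
arm_command --series '[[[25,0,0,0],[20,0,0,0],[15,0,0,0],[15,0,0,0],[10,0,0,0],[8,0,0,0],[4,0,0,0],[0,0,0,0],[0,0,0,0]]]'

```text
t: 8.9
tcp_pos: [0.5832, 0.0387, 0.0948]
tool_rot: [-0.172, 0.686, 0.171, 0.686]
force: [0.5, 0.3, -1.0]
finger_gap: 0.205
```

```bash
python3 -c "
from h import *
rep()"
```

```text
t 8.9 tcp [0.5832 0.0387 0.0948] loc [ 1.  -1.5 15.8] toolz.Y -1.0 0.0 F [ 0.5  0.3 -1. ] gap 0.205 q6 -0.61
```

Emit:
arm_command --series '[[[2,0,0,0],[1,0,0,0],[1,0,0,0],[0,0,0,0],[0,0,0,0]]]'

```text
t: 9.4
tcp_pos: [0.5832, 0.0388, 0.0914]
tool_rot: [-0.172, 0.686, 0.171, 0.686]
force: [-2.5, -0.0, 5.6]
finger_gap: 0.195
```

```bash
python3 - <<'E'
from h import *
rep()
S,a=shot('scene'); D,d=shot('side'); W,w=shot('wrist')
z=lambda i,y,x,k=1:cv2.resize(i[y:y+int(120*k),x:x+int(160*k)],(400,300),interpolation=cv2.INTER_CUBIC)
cv2.imwrite('pics/c4.png',np.hstack([z(a,180,230,.75),z(w,140,180)])[:,:,::-1])
E
```

```text
t 9.4 tcp [0.5832 0.0388 0.0914] loc [ 1.1 -1.5 12.4] toolz.Y -1.0 0.0 F [-2.5 -0.   5.6] gap 0.195 q6 -0.61
```

View pics/c4.png

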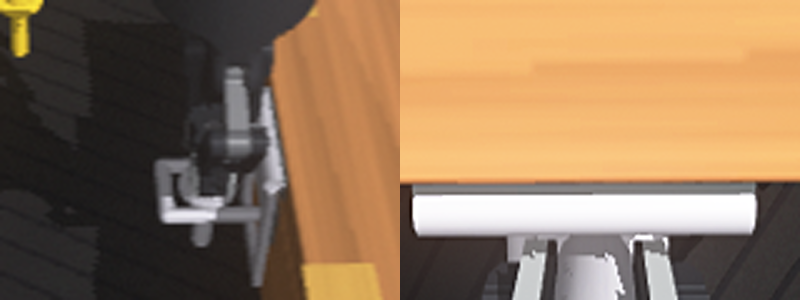

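The collar rests on the loop (+6 N, at the predicted height), and the shank shows below the loop. Release and retreat straight up.

Emit:
arm_command --series '[[[0,0,0,0],[0,0,0,0],[0,0,0,0],[0,0,0,0]]]' --jaw 60

```text
t: 9.95
tcp_pos: [0.5828, 0.0388, 0.0901]
tool_rot: [-0.171, 0.686, 0.172, 0.686]
force: [-0.3, 0.1, -0.2]
finger_gap: 0.602
```

Emit:
arm_command --series '[[[-10,0,0,0],[-25,0,0,0],[-40,0,0,0],[-40,0,0,0],[0,-40,0,0],[0,-40,0,0],[0,0,0,0],[0,0,0,0]]]'

```text
t: 10.75
tcp_pos: [0.6205, -0.0325, 0.2056]
tool_rot: [-0.171, 0.686, 0.171, 0.686]
force: [-0.9, 0.2, -0.5]
finger_gap: 0.6
```

```bash
python3 - <<'E'
from h import *
rep()
S,a=shot('scene'); D,d=shot('side'); W,w=shot('wrist')
z=lambda i,y,x,k=1:cv2.resize(i[y:y+int(120*k),x:x+int(160*k)],(400,300),interpolation=cv2.INTER_CUBIC)
cv2.imwrite('pics/c5.png',np.hstack([z(a,160,230,.75),cv2.resize(w,(400,300))])[:,:,::-1])
for c in(S,W): print([np.round(proj(c,ST+[0,0,h])).tolist() for h in(.052,.003)])
E
```

```text
t 10.75 tcp [ 0.6205 -0.0325  0.2056] loc [-79.3  -0.9 126.6] toolz.Y -1.0 -0.002 F [-0.9  0.2 -0.5] gap 0.6 q6 -0.72
[[293.0, 214.0], [291.0, 234.0]]
[[257.0, 105.0], [257.0, 105.0]]
```

View pics/c5.png

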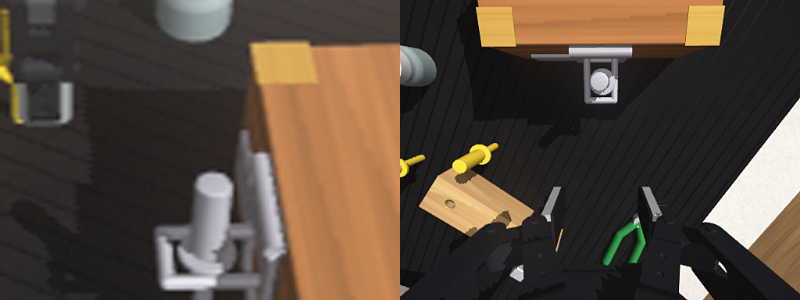

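The pin stands upright in the loop: its top is at scene (294,215) against a predicted (293,214), and at wrist (256,105) against (257,105). The hasp hangs closed.

```bash
python3 -c "
from h import *
ticket.sign_off()"
```

```text
the job is handed in; nothing more can be done
```

The chest is locked and the job is handed in at about 11 s of the 56 s allowed. I swung the hasp shut with closed fingertips on its side tab, pushing until it stopped with about 19 N. Then I took the round-collared grey pin out of the block, lowered it through the staple's loop until the collar touched (about 6 N), and let go.

In the last pictures, the hasp hangs against the chest's front and the pin stands upright in the loop. Its top is within about 2 px of where it should be in the scene and wrist views, or about 2–4 mm. The gripper is open and well clear, and the yellow look-alikes were not touched.

- **Cut-short move:** the speed limit stopped the transfer to the staple early; I saw this in the readings and corrected it before lowering the pin.
- **Small disagreement:** the loop appeared 1–2 mm from my first estimate, well within the pin's clearance.
- **Not measured:** I judged the hasp as closed from the pictures and the firm stop, not from its angle. The sign-off gave no verdict.

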